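# Set up the second spray pass

## Task

Set up the spraying station for the tin's next side. Stand the tin upright on the worktop with its badge side flush against the front of the stencil plate and the badge centred in the window, and turn the inner knob of the spray control until its needle lines up with the lug on the outer ring, without moving the ring. Do not tip the tin over, and leave everything else where it stands.

Things in the scene. Friction and masses are not known exactly. Their poses are not given: they have to be found in the camera images.
- stand: stencil stand, fixed: an upright bare aluminium plate 150 mm wide, 100 mm high and 5 mm thick with a window 40 mm wide (26 to 82 mm above the worktop), and a spray nozzle on a post behind it. Origin: middle of the plate's front face, at worktop height. x points horizontally away from the robot's side through the plate to the nozzle (square to the plate), y along the plate, z up. The tin belongs on the -x side, standing on the bare worktop in front of the plate.
- tin: square metal gift tin with its lid fixed on, 60 x 60 mm and 100 mm tall, rounded edges, about 0.22 kg, loose. It starts a few centimetres in front of the stencil plate, turned askew, with its badge towards the plate's +y end. Origin: centre of its underside; z up; +x points out of the face with the badge.
- badge (a point): centre of the badge face of the tin: on the plane of that face (30 mm from the tin's axis), 55 mm above its underside. The badge itself is a raised disc of 26 mm diameter, 2 mm proud of the face, which goes into the stencil window (+x is out of the face).
- control: spray control box, fixed, 130 x 130 mm, 36 mm tall, white, with two concentric controls on its flat top: a black ring of 90 mm diameter below (top face at 52 mm above the worktop) and a metal bar knob above it. Origin: centre of its underside. x, y along its sides, z up.
- knob_axis (a point): point on the common upright axis of ring and inner knob, 54 mm above the worktop. The inner knob is an upright bar 52 mm long, 16 mm thick, lying across this axis; the bar's sides to grip reach from 58 to 90 mm above the worktop, so fingers closing across it stay clear of the ring if their tips are above 56 mm.
- inner (a joint): angle of the inner knob, rad, counter-clockwise from above, 0 when its needle points along the control box's +x, limits -2.8 to 2.8. Stays where it is left; friction about 0.05 N m; turns independently of the ring.
- ring (a joint): angle of the outer ring, rad, counter-clockwise from above, 0 when its lug points along the control box's +x. Turns freely at a light touch (0.02 N m) and stays where it is left.
- needle_tip (a point): tip of the flat steel needle (8 mm wide) that sticks out from one end of the inner knob's bar, along the bar's length: 40 mm from the knob's axis, 60 mm above the worktop (just over the ring).
- ring_mark (a point): point on top of the outer ring, 40 mm from the axis, 52 mm above the worktop, in line with the ring's one lug (a 10 mm wide nose that sticks out to 58 mm from the axis). When needle and lug line up the needle tip is right above this point.
- bottle_near: bystander: small squeeze bottle, 32 mm across, 87 mm tall, standing left of the place in front of the stencil. Origin: centre of its underside. To be left alone.
- bottle_far: bystander: small squeeze bottle, 32 mm across, 87 mm tall, standing right of the place in front of the stencil. Origin: centre of its underside. To be left alone.
- spice: bystander: spice jar, 45 mm across, 106 mm tall, beside the control box. Origin: centre of its underside. To be left alone.
- powder: bystander: small carton, 38 x 58 x 86 mm, upright on the other side of the control box. Origin: centre of its underside. To be left alone.
- muffin: bystander: muffin in a paper case, 69 mm across, 37 mm tall, in front of the control box. Origin: centre of its underside. To be left alone.
- jug: bystander: measuring jug, 120 x 169 x 135 mm, standing at the back. Origin: centre of its underside. To be left alone.
- spoon: bystander: teaspoon, 132 x 26 x 9 mm, lying flat at the front, roughly between the stand and the control box. Origin: centre of its underside. To be left alone.

How it is judged:
By the outcome, as a careful person would: the job done as asked, in the order asked, and still so for the second after the job is handed in, with the robot touching nothing.
It also fails if it takes over 72 s, if anything falls off the work surface, if the arm or the gripper's body presses on something with over 40 N, if the wrist force passes 120 N, or if a joint passes its speed limit or range.

## Robot

A 6-joint arm with a two-finger parallel gripper is mounted at the origin on a cart in front of the work surface, level with it; the furniture and walls round the work are solid. World frame = base frame: x ahead of the robot, y to its left, z up, the work surface at z = 0. Lengths are in m, angles in rad, forces in N, time in s.
With the tool pointing down it reaches from about 0.3 to 0.85 m from the base axis. Payload 4.2 kg.
Tool frame: the origin (TCP) lies on the centre line of the jaws, within the pads' length; the fingertips stand ctrl.tips_ahead ahead of it and the grasp point (between the pads) lies 8 mm behind it (ctrl.tips_ahead is the distance from the TCP to the fingertips, in m); z points along the fingers, y is the line along which they close (so a half turn about z gives the same grasp; the last joint's range is limited). The gripper opens to 91 mm and grips with 3 to 60 N. Pads are 32 mm wide; open, the fingers measure 118 mm over their backs; the gripper's body (76 mm by 178 mm) begins 60 mm behind the grasp point.
Start: joints at [1.119, 0.32, 1.565, -0, 1.257, -0.02], TCP at [0.241, 0.522, 0.225] pointing down, gripper open.
Joint ranges: [-3.11, 3.11], [-0.84, 2.01], [0.21, 2.61], [-1.34, 4.49], [0.05, 2.63], [-2.56, 2.56]. Speed limits (rad/s): [2.57, 2.57, 3.14, 3.14, 3.14, 3.14].

## Interface

Orientations are given as a unit quaternion [x, y, z, w].
In Python, from bench import ctrl gives the robot as it stands.
- The arm moves only by the tool carry_out, never from a script. Its argument "steps" is a list of rows, each a list of 7 numbers: the turn, a rotation vector about the tool's x, y, z in degrees, then the shift along the tool's x, y, z in m, then the opening, from 0 (shut) to 1 (fully open). A call has 1 to 8 rows; each row shifts and turns the commanded pose from where the row before left it, along the tool's axes as they then stand; what a row does not reach is not made up. A row lasts 1/8 s, in which the tool goes at most 62.5 mm and 10.7 degrees, less where a joint would pass 70% of its speed; a pose out of reach is approached as far as the arm can. A call with a gripper value outside its range is refused whole. The fingers move at their own pace and stop on an object; the grip force is fixed at half the most. Time passes only in rows, so rows that do not move let the fingers close. It gives the time, the measured TCP pose, the force, the opening and the grip force at its end, in the units of the state.
- ctrl.sense(): the state, without advancing time (a new reading comes with each control period).
- ctrl.read_camera(name): name is "side" or "top"; returns a dict with "color" (480x640x3 uint8, red, green, blue), "depth" (480x640 float32, m along the optical axis (not along the pixel's ray), 0 where there is no reading), "fov_y" (degrees; the focal length in pixels is half the picture's height over the tangent of half this angle, whatever the lens; pixels are square), "cx", "cy" (the principal point, pixels), "dist_coeffs" ([k1, k2, p1, p2, k3] as OpenCV has them; the pictures are not rectified), "rvec" (rotation vector, rad) and "tvec" (3), from world to camera coordinates, as OpenCV has them. Camera axes: x right, y down, z forward; pixel columns grow to the right and rows downward; lengths in m; the calibration is good to about 2 mm. A picture is of the moment at which its call begins.
- ctrl.finish_job(): hands the job in; it is judged then, once.
The state is a dict: "time_s": time; "joint_positions": joint angles; "joint_vel": joint speeds; "joint_torque": joint torques, N m; "position": TCP position; "tcp_rot": TCP orientation; "ft_force": force on the tool from outside, world axes, zero at the start; "moment": the same for the moment, N m; "finger_gap": finger opening in m; "finger_force": force on a finger pad.
Only numpy, scipy, OpenCV 4.12 (cv2) and the standard library are available. Lean on these libraries where they do the work, as an engineer would, in place of code of your own. Each camera call takes 0.05 s, during which the arm holds its last target. There are 200 camera calls.

## Working session

There is one attempt and no reset: what is moved stays moved. The work goes in short steps, Python scripts to look and compute and a tool call to move; the robot and the scene stay as the last step left them, time stands still between calls to the robot, and variables do not carry over. Pictures are saved under pics/ and viewed, at most 10 in all, crops included, and the job is handed in when it is done.

Besides the shell and the picture viewer there is one more tool, called after "Call:" as name(argument=value, ...) on one line, values as JSON. carry_out: Moves the arm, as the interface text tells. Its arguments: {"type":"object","properties":{"steps":{"type":"array"}},"required":["steps"]}

```bash
mkdir -p pics; cat > h.py <<'E'
import numpy as np, cv2
from bench import ctrl
def cam(n):
    c=ctrl.read_camera(n); f=240/np.tan(np.radians(c["fov_y"])/2)
    c["K"]=np.array([[f,0,c["cx"]],[0,f,c["cy"]],[0,0,1.]]); c["D"]=np.array(c["dist_coeffs"],float)
    c["R"]=cv2.Rodrigues(np.array(c["rvec"],float))[0]; c["t"]=np.array(c["tvec"],float).ravel(); return c
def onplane(c,uv,z):
    p=cv2.undistortPoints(np.array(uv,float).reshape(-1,1,2),c["K"],c["D"]).reshape(-1,2)
    d=np.c_[p,np.ones(len(p))]@c["R"]; o=-c["R"].T@c["t"]
    return o+d*((z-o[2])/d[:,2])[:,None]
def cloud(c):
    v,u=np.mgrid[0:480,0:640]; p=cv2.undistortPoints(np.dstack([u,v]).reshape(-1,1,2).astype(float),c["K"],c["D"]).reshape(-1,2)
    P=np.c_[p,np.ones(len(p))]*c["depth"].reshape(-1,1)
    return ((P-c["t"])@c["R"]).reshape(480,640,3)
def proj(c,P): return cv2.projectPoints(np.array(P,float).reshape(-1,1,3),np.array(c["rvec"],float),c["t"],c["K"],c["D"])[0].reshape(-1,2)
def save(c,n): cv2.imwrite("pics/"+n,c["color"][:,:,::-1])
E
python3 - <<'E'
from h import *
for n in("side","top"):
    c=cam(n); save(c,n+"0.png"); print(n,-c["R"].T@c["t"],c["fov_y"])
print(ctrl.tips_ahead,ctrl.sense())
E
```

```text
side [0.42318469 1.20106878 0.88510157] 47.601500905180856
top [0.35658038 0.12480016 1.31072361] 45.05038116777476
0.011 {'time_s': 0.1, 'joint_positions': array([ 1.11896915e+00,  3.20209494e-01,  1.56557324e+00, -2.97949158e-05,
        1.25738623e+00, -1.99837082e-02]), 'joint_vel': array([-9.51368831e-04, -1.01298201e-03, -4.37468794e-03,  4.92521522e-05,
        1.44763124e-03,  6.42886125e-04]), 'joint_torque': array([ 9.30834467e-04, -4.13331699e+01, -2.32510400e+01,  7.28637935e-02,
        4.21699800e-02, -5.78916388e-05]), 'position': array([0.24046999, 0.52181531, 0.22420866]), 'tcp_rot': array([ 2.14243288e-01,  9.76780012e-01, -7.69635103e-04, -1.70434119e-04]), 'ft_force': array([-0.85890534,  0.54702082, -0.49807741]), 'moment': array([ 0.02085955, -0.00630348, -0.0172724 ]), 'finger_force': 0.0, 'finger_gap': 0.09109803584666679}
```

View pics/side0.png

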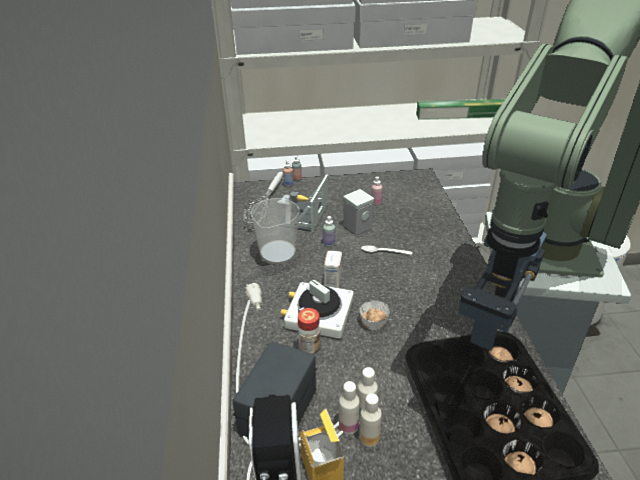

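View pics/top0.png

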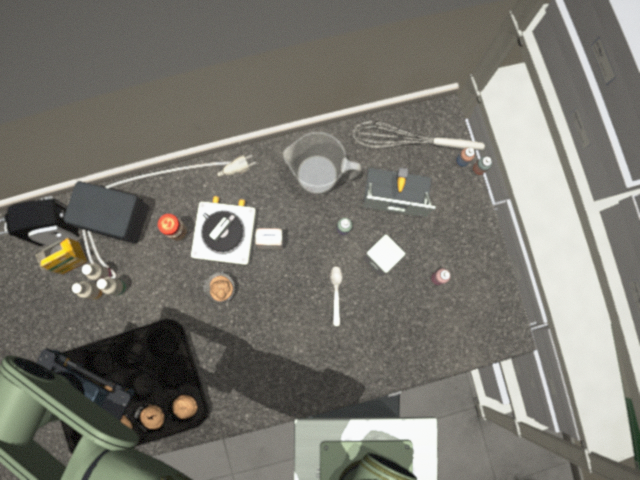

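The side view shows the tin at (357,212), the plate at (315,205) and the control at (320,305). In the top view the tin is at (386,253), the plate front at about (400,207), the knob at (222,231) and the bottles at (345,226) and (442,276). Next I'll enlarge these areas.

```bash
python3 - <<'E'
from h import *
t=cam("top"); s=cam("side")
def crop(c,u,v,w,h,k): return cv2.resize(np.ascontiguousarray(c["color"][v:v+h,u:u+w,::-1]),None,fx=k,fy=k,interpolation=cv2.INTER_CUBIC)
a=crop(t,330,160,133,133,3); b=crop(t,185,190,80,80,5)
d=crop(s,280,165,133,100,3); e=crop(s,270,265,100,75,4)
im=np.zeros((600,800,3),np.uint8)
im[:300,:399]=a[:300,:399]; im[:300,400:700]=b[:300,:300]
im[300:600,:399]=d[:300]; im[300:600,400:800]=e
cv2.imwrite("pics/crops.png",im)
print("tin top",onplane(t,[386,253],.1),"knob",onplane(t,[222,231],.09),"plate ends",onplane(t,[[364,203],[434,209]],.1))
P=cloud(t)
# heights
for nm,(u,v) in dict(tin=(386,253),plateL=(366,203),plateR=(433,208),plateM=(400,206),knob=(222,231),ring=(208,240),box=(198,258),b1=(345,226),b2=(442,276),powder=(269,238)).items(): print(nm,P[v,u].round(4))
E
```

```text
tin top [[ 0.51243475 -0.03463608  0.1       ]] knob [[0.56008569 0.31507403 0.09      ]] plate ends [[ 0.62034913  0.01081856  0.1       ]
 [ 0.60810709 -0.14063047  0.1       ]]
tin [ 0.5131 -0.0353  0.0948]
plateL [0.6324 0.0011 0.0447]
plateR [ 0.6119 -0.1402  0.0923]
plateM [ 0.6343 -0.0817  0.0055]
knob [0.5613 0.3162 0.0828]
ring [0.5461 0.3514 0.0527]
box [0.5082 0.3761 0.0339]
b1 [0.5747 0.0504 0.0741]
b2 [ 0.4659 -0.1599  0.0717]
powder [0.5456 0.214  0.0877]
```

View pics/crops.png

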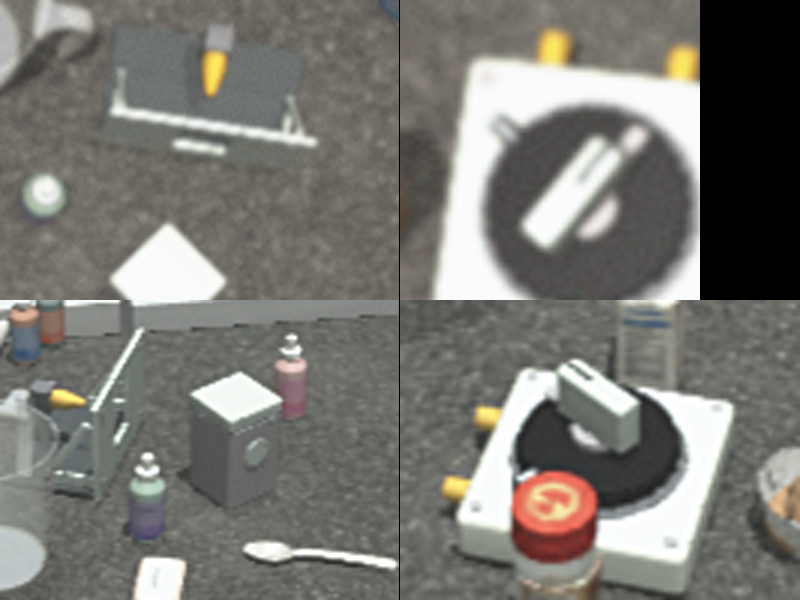

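The badge is on the tin's face towards the robot and +y (about 135° yaw). The needle is at about -34° and the lug at about +48°. Next I'll measure these more exactly.

```bash
cat > m.py <<'E'
from h import *
def quad(c,mask,z,near):
    n,l,st,ce=cv2.connectedComponentsWithStats(mask.astype(np.uint8)); i=l[near[1],near[0]]
    m=(l==i).astype(np.uint8); k=max(cv2.findContours(m,0,1)[0],key=cv2.contourArea)
    p=onplane(c,k.reshape(-1,2),z)[:,:2]; return cv2.minAreaRect((p*1000).astype(np.float32)),st[i]
E
python3 - <<'E'
from m import *
t=cam("top"); g=cv2.cvtColor(t["color"],6)
print("tin",quad(t,g>170,.1,(386,253)))
print(g[200:212,400],g[196:212,370], g[200:216,430])
# plate edge: brightest row per column (subpixel centroid)
pts=[]
for u in range(372,430):
    r=205+(u-400)*6/70; v=np.arange(int(r-6),int(r+5)); w=np.clip(g[v,u].astype(float)-120,0,None)
    if w.sum()>0: pts.append([u,(v*w).sum()/w.sum()])
p=onplane(t,pts,.1); f=np.polyfit(p[:,1],p[:,0],1); r=p[:,0]-np.polyval(f,p[:,1]); print("plate x=",f,r.std(),"yaw deg",-np.degrees(np.arctan(f[0])))
# plate extents from bright pixels along the line
ends=[g[int(round(205+(u-400)*6/70))-1:int(round(205+(u-400)*6/70))+2,u].max() for u in list(range(358,372))+list(range(428,442))]; print(ends)
# ring: black mask
hsv=cv2.cvtColor(t["color"],41); m=((g<75)).astype(np.uint8); m[:190]=0;m[260:]=0;m[:,:196]=0;m[:,250:]=0
k=max(cv2.findContours(cv2.morphologyEx(m,3,np.ones((5,5))),0,1)[0],key=cv2.contourArea); k=cv2.convexHull(k)
q=onplane(t,k.reshape(-1,2),.052)[:,:2]; print("ring",cv2.minEnclosingCircle((q*1000).astype(np.float32)),cv2.fitEllipse((q*1000).astype(np.float32)))
w=g>150
print("knob", [cv2.minAreaRect((onplane(t,kk.reshape(-1,2),.09)[:,:2]*1000).astype(np.float32)) for kk in cv2.findContours((w&(np.indices(w.shape)[0]>208)&(np.indices(w.shape)[0]<250)&(np.indices(w.shape)[1]>204)&(np.indices(w.shape)[1]<241)).astype(np.uint8),0,1)[0] if cv2.contourArea(kk)>15])
print("box",quad(t,(g>140),.036,(200,256)))
print("lug",onplane(t,[[185+105/5,190+128/5]],.05),"needle tip",onplane(t,[[185+238/5,190+132/5]],.06))
E
```

```text
tin (((512.0419921875, -34.17093276977539), (59.91225814819336, 59.40591049194336), 44.60430145263672), array([367, 235,  38,  38, 812], dtype=int32))
[181 235 239 196 124  85  93 128 181 208 187 138] [243 244 200 131 110 106 110 109 108 109 116 113 104 104 109 109] [122 137 154 185 203 228 237 215 156 116 107 109 111 111 107 108]
plate x= [0.12869326 0.6315835 ] 0.00236344097914339 yaw deg -7.333273603577216
[np.uint8(105), np.uint8(106), np.uint8(104), np.uint8(103), np.uint8(99), np.uint8(99), np.uint8(103), np.uint8(109), np.uint8(110), np.uint8(111), np.uint8(110), np.uint8(108), np.uint8(110), np.uint8(109), np.uint8(241), np.uint8(240), np.uint8(215), np.uint8(223), np.uint8(231), np.uint8(237), np.uint8(225), np.uint8(175), np.uint8(134), np.uint8(114), np.uint8(112), np.uint8(108), np.uint8(105), np.uint8(105)]
ring ((570.2953491210938, 327.3966979980469), 39.19154739379883) ((573.1406860351562, 331.825927734375), (55.73395538330078, 76.19268035888672), 56.80284881591797)
knob [((527.7675170898438, 281.8536376953125), (12.920119285583496, 12.846992492675781), 0.25887084007263184), ((554.6805419921875, 309.5232238769531), (6.195086479187012, 18.157800674438477), 46.11062240600586), ((572.4562377929688, 317.4133605957031), (18.21895408630371, 66.98220825195312), 50.06882095336914), ((597.2649536132812, 315.1529541015625), (24.196731567382812, 76.04143524169922), 1.80592679977417)]
box (((573.4563598632812, 321.12139892578125), (132.76283264160156, 146.8177032470703), 83.17217254638672), array([ 190,  196,   66,   69, 2379], dtype=int32))
lug [[0.60140216 0.3582462  0.05      ]] needle tip [[0.59779991 0.29718755 0.06      ]]
```

```bash
python3 - <<'E'
from m import *
t=cam("top"); g=cv2.cvtColor(t["color"],6)
pts=[];
for u in range(374,428):
    r=201.5+(u-400)*.15; v=np.arange(int(r-4),int(r+5)); w=np.clip(g[v,u].astype(float)-125,0,None)
    pts.append([u,(v*w).sum()/w.sum()])
p=onplane(t,pts,.1); f=np.polyfit(p[:,1],p[:,0],1); r=p[:,0]-np.polyval(f,p[:,1]); print("plate centreline x=",f,r.std(),"yaw",-np.degrees(np.arctan(f[0])))
us=np.array(list(range(358,376))+list(range(426,444))); line=[g[int(round(201.5+(u-400)*.15))-1:int(round(201.5+(u-400)*.15))+2,u].max() for u in us]; print(dict(zip(us.tolist(),map(int,line))))
for u in (367,368,434,435,436): print(u,onplane(t,[[u,201.5+(u-400)*.15]],.1)[0])
# window sill at z=.026 brightness (front sill seen), crop (174..226,147)
v=[209,210]; print([int(x) for x in g[209,382:412]])
print("sill",onplane(t,[[388,208.5],[405,210.5]],.026))
# tin from depth
P=cloud(t); m=(P[...,2]>.08)&(abs(P[...,0]-.512)<.05)&(abs(P[...,1]+.034)<.05); print("tin depth",P[m].mean(0),m.sum())
s=cam("side"); Q=cloud(s)
m=(Q[...,2]>.03)&(Q[...,2]<.099)&(abs(Q[...,0]-.60)<.05)&(Q[...,1]<-.0)&(Q[...,1]>-.15); A=Q[m]; print("plate side depth",len(A)); 
m2=m&(Q[...,2]>.085)
A=Q[m2]; print(np.polyfit(A[:,1],A[:,0],1),A[:,1].min(),A[:,1].max())
E
```

```text
plate centreline x= [0.14677494 0.6342945 ] 0.0005610037319601845 yaw -8.349964729915532
{358: 110, 359: 110, 360: 108, 361: 106, 362: 112, 363: 109, 364: 101, 365: 109, 366: 147, 367: 204, 368: 239, 369: 244, 370: 243, 371: 239, 372: 235, 373: 233, 374: 235, 375: 242, 426: 239, 427: 239, 428: 241, 429: 240, 430: 236, 431: 231, 432: 231, 433: 235, 434: 221, 435: 176, 436: 130, 437: 118, 438: 116, 439: 109, 440: 106, 441: 105, 442: 104, 443: 109}
367 [0.63456526 0.00416492 0.1       ]
368 [0.63424785 0.00201295 0.1       ]
434 [ 0.61339345 -0.14081305  0.1       ]
435 [ 0.61307821 -0.14299451  0.1       ]
436 [ 0.61276297 -0.14517665  0.1       ]
[104, 104, 106, 106, 112, 124, 152, 175, 194, 199, 199, 203, 206, 221, 229, 231, 225, 219, 206, 205, 213, 216, 183, 129, 108, 107, 110, 112, 110, 107]
sill [[ 0.62398912 -0.05080004  0.026     ]
 [ 0.61956602 -0.08970826  0.026     ]]
tin depth [ 0.51141947 -0.03267666  0.09824193] 812
plate side depth 336
[0.14727669 0.62996016] -0.1398174186824604 -0.0010018606162358384
```

```bash
cat > d.py <<'E'
import sys,numpy as np
from scipy.spatial.transform import Rotation as R
from bench import ctrl
# usage: d.py x y z yawy(deg)  -> remaining turn about tool z, and shift in tool axes before turning / after turning
def go(x,y,z,yaw=None):
    s=ctrl.sense(); r=R.from_quat(s["tcp_rot"]); M=r.as_matrix(); d=np.array([x,y,z])-s["position"]
    yy=np.degrees(np.arctan2(M[1,1],M[0,1])); 
    print("t",round(s["time_s"],2),"pos",s["position"].round(4),"yawy",yy.round(2),"zaxis",M[:,2].round(4),"gap",round(s["finger_gap"],4),"F",s["ft_force"].round(1),"j6",s["joint_positions"][5].round(2))
    print("shift now(mm)",(M.T@d*1000).round(1))
    if yaw is not None:
        a=np.radians(yaw); Y=np.array([np.cos(a),np.sin(a),0]);X=np.cross(Y,[0,0,-1]); 
        print("turn z",round(yy-yaw,2),"shift after turn(mm)",(np.array([X,Y,[0,0,-1]])@d*1000).round(1))
if __name__=="__main__": go(*map(float,sys.argv[1:]))
E
python3 d.py .512 -.0342 .16 44.6
```

```text
t 0.35 pos [0.2406 0.5221 0.2248] yawy 65.26 zaxis [-2.e-04 -3.e-04 -1.e+00] gap 0.0913 F [ 0.2 -0.1  0.7] j6 -0.02
shift now(mm) [-479.3 -391.7   64.9]
turn z 20.66 shift after turn(mm) [-586.7 -197.4   64.8]
```

Call:
carry_out(steps=[[0,0,0,-0.04,-0.033,0,1],[0,0,0,-0.04,-0.033,0,1],[0,0,0,-0.04,-0.033,0,1],[0,0,0,-0.04,-0.033,0,1],[0,0,0,-0.04,-0.033,0,1],[0,0,0,-0.04,-0.033,0,1],[0,0,0,-0.04,-0.033,0,1],[0,0,0,-0.04,-0.033,0,1]])

```text
time_s: 1.35
position: [0.4214, 0.147, 0.2252]
tcp_rot: [0.214, 0.977, 0.0, 0.0]
ft_force: [0.6, -0.5, -0.9]
finger_gap: 0.0911
finger_force: 0.0
```

Call:
carry_out(steps=[[0,0,0,-0.04,-0.033,0,1],[0,0,0,-0.04,-0.033,0,1],[0,0,0,-0.04,-0.033,0,1],[0,0,0,-0.039,-0.03,0,1],[0,0,10.3,0,0,0,1],[0,0,10.4,0,0,0,1],[0,0,0,0,0,0,1],[0,0,0,0,0,0,1]])

```text
time_s: 2.35
position: [0.5112, -0.0351, 0.225]
tcp_rot: [0.385, 0.923, 0.0, 0.0]
ft_force: [0.3, -0.3, 0.5]
finger_gap: 0.0911
finger_force: 0.0
```

```bash
python3 d.py .512 -.0342 .062 44.6
```

```text
t 2.35 pos [ 0.5112 -0.0351  0.225 ] yawy 44.72 zaxis [ 1.e-04  0.e+00 -1.e+00] gap 0.0911 F [ 0.3 -0.3  0.5] j6 -0.87
shift now(mm) [  0.    1.2 163. ]
turn z 0.12 shift after turn(mm) [  0.    1.2 163. ]
```

Call:
carry_out(steps=[[0,0,0,0,0.001,0.05,1],[0,0,0,0,0,0.05,1],[0,0,0,0,0,0.04,1],[0,0,0,0,0,0.023,1],[0,0,0,0,0,0,0.8],[0,0,0,0,0,0,0.7],[0,0,0,0,0,0,0.6],[0,0,0,0,0,0,0.5]])

```text
time_s: 3.35
position: [0.5124, -0.0347, 0.0632]
tcp_rot: [0.386, 0.923, 0.0, 0.001]
ft_force: [-1.4, -1.0, 6.2]
finger_gap: 0.06
finger_force: 30.0
```

Call:
carry_out(steps=[[0,0,0,0,0,0,0.5],[0,0,0,0,0,0,0.5],[0,0,0,0,0,-0.003,0.5],[0,0,0,0,0,-0.005,0.5],[0,0,0,0,0,0,0.5]])

```text
time_s: 3.98
position: [0.5122, -0.0344, 0.0702]
tcp_rot: [0.386, 0.922, 0.0, 0.0]
ft_force: [0.0, -0.6, -1.8]
finger_gap: 0.0599
finger_force: 30.0
```

```bash
python3 - <<'E'
from m import *
import d
d.go(.512,-.034,.062,44.6)
c=cam("side"); save(c,"s1.png")
cv2.imwrite("pics/s1c.png",cv2.resize(np.ascontiguousarray(c["color"][140:280,260:430,::-1]),None,fx=4,fy=4))
E
```

```text
t 3.98 pos [ 0.5122 -0.0344  0.0702] yawy 44.56 zaxis [ 8.e-04  2.e-04 -1.e+00] gap 0.0599 F [ 0.  -0.6 -1.8] j6 -0.87
shift now(mm) [0.4 0.1 8.2]
turn z -0.04 shift after turn(mm) [0.4 0.1 8.2]
```

View pics/s1c.png

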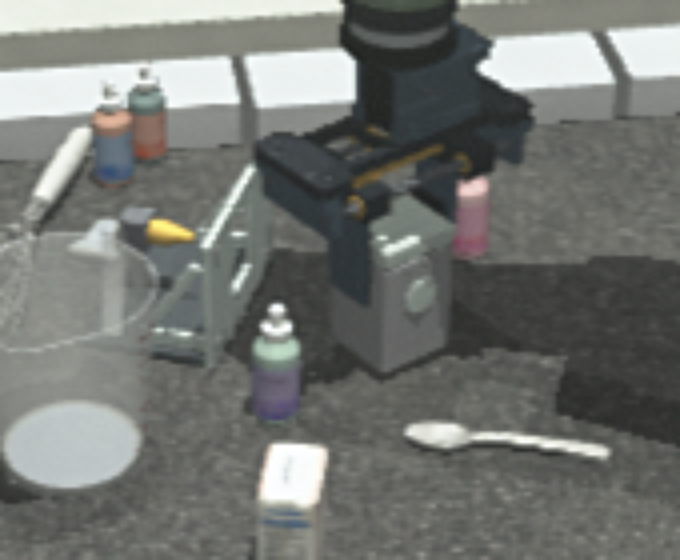

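The tin is held and lifted 8 mm, with the badge at (418,293) in the crop. Next I'll turn it by 143°.

Call:
carry_out(steps=[[0,0,10.2,0,0,0,0.5],[0,0,10.2,0,0,0,0.5],[0,0,10.2,0,0,0,0.5],[0,0,10.2,0,0,0,0.5],[0,0,10.2,0,0,0,0.5],[0,0,10.2,0,0,0,0.5],[0,0,10.2,0,0,0,0.5],[0,0,10.2,0,0,0,0.5]])

```text
time_s: 5.03
position: [0.5117, -0.0344, 0.0697]
tcp_rot: [0.896, 0.443, -0.0, -0.0]
ft_force: [-0.3, -0.2, -1.6]
finger_gap: 0.0598
finger_force: 30.0
```

Call:
carry_out(steps=[[0,0,10.2,0,0,0,0.5],[0,0,10.2,0,0,0,0.5],[0,0,10.2,0,0,0,0.5],[0,0,10.2,0,0,0,0.5],[0,0,10.2,0,0,0,0.5],[0,0,10.2,0,0,0,0.5],[0,0,0,0,0,0,0.5],[0,0,0,0,0,0,0.5]])

```text
time_s: 6.02
position: [0.5118, -0.0344, 0.0698]
tcp_rot: [0.998, -0.071, -0.0, -0.0]
ft_force: [-0.3, -0.1, -2.4]
finger_gap: 0.0598
finger_force: 30.0
```

```bash
python3 d.py .5771 -.0624 .07 -98.35
```

```text
t 6.03 pos [ 0.5118 -0.0344  0.0698] yawy -98.1 zaxis [-2.e-04  1.e-04 -1.e+00] gap 0.0598 F [-0.3 -0.1 -2.4] j6 1.62
shift now(mm) [68.6 18.5 -0.2]
turn z 0.25 shift after turn(mm) [68.6 18.2 -0.2]
```

Call:
carry_out(steps=[[0,0,0.25,0,0,0,0.5],[0,0,0,0.02,0.006,0,0.5],[0,0,0,0.02,0.006,0,0.5],[0,0,0,0.018,0.006,0,0.5],[0,0,0,0.01,0,0,0.5],[0,0,0,0,0,0,0.5],[0,0,0,0,0,0,0.5]])

```text
time_s: 6.9
position: [0.5756, -0.0619, 0.0697]
tcp_rot: [0.997, -0.074, -0.001, -0.0]
ft_force: [0.4, -1.5, -3.0]
finger_gap: 0.0599
finger_force: 30.0
```

```bash
python3 - <<'E'
from m import *
import d
d.go(.5919,-.0646,.062,-98.35)
c=cam("side"); t=cam("top")
a=cv2.resize(np.ascontiguousarray(c["color"][140:260,260:400,::-1]),None,fx=4,fy=4)
b=cv2.resize(np.ascontiguousarray(t["color"][170:290,350:430,::-1]),None,fx=4,fy=4)
cv2.imwrite("pics/s2.png",np.hstack([a[:480,:480],b]))
E
```

```text
t 6.9 pos [ 0.5756 -0.0619  0.0697] yawy -98.46 zaxis [-1.4e-03  3.0e-04 -1.0e+00] gap 0.0599 F [ 0.4 -1.5 -3. ] j6 1.59
shift now(mm) [16.5  0.3  7.7]
turn z -0.11 shift after turn(mm) [16.5  0.3  7.7]
```

View pics/s2.png

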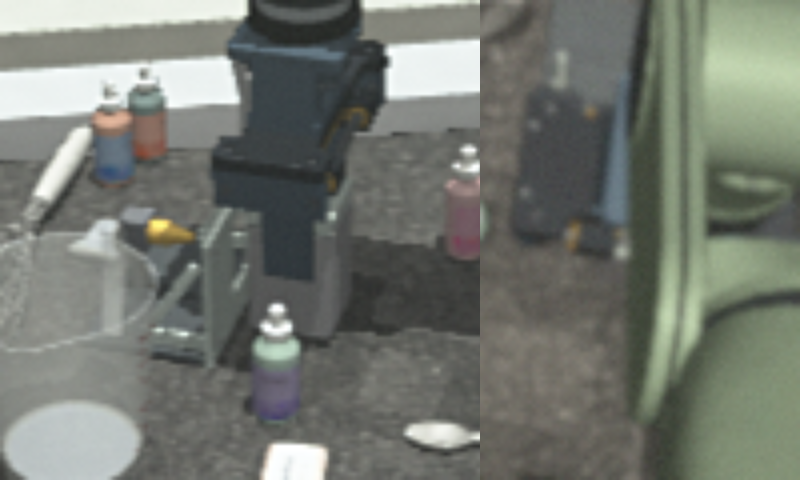

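Call:
carry_out(steps=[[0,0,0,0.004,0,0.003,0.5],[0,0,0,0.004,0,0.003,0.5],[0,0,0,0.004,0,0,0.5],[0,0,0,0,0,0.0005,0.5],[0,0,0,0,0,0,0.5]])

```text
time_s: 7.62
position: [0.5881, -0.064, 0.0632]
tcp_rot: [0.997, -0.074, -0.0, -0.0]
ft_force: [-1.2, -1.1, -2.5]
finger_gap: 0.0599
finger_force: 30.0
```

Call:
carry_out(steps=[[0,0,0,0.0015,0,0,0.5],[0,0,0,0,0,0,0.5]])

```text
time_s: 7.88
position: [0.5881, -0.064, 0.0633]
tcp_rot: [0.997, -0.074, -0.002, -0.0]
ft_force: [-5.2, 0.5, 0.5]
finger_gap: 0.0598
finger_force: 30.0
```

Call:
carry_out(steps=[[0,0,0,0.0015,0,0,0.5],[0,0,0,0,0,0,0.5]])

```text
time_s: 8.12
position: [0.588, -0.064, 0.0633]
tcp_rot: [0.997, -0.074, -0.004, -0.0]
ft_force: [-9.2, 2.1, 2.9]
finger_gap: 0.0594
finger_force: 30.0
```

```bash
python3 - <<'E'
from m import *
import d
d.go(.588,-.064,.063,-98.35); print(ctrl.sense()["moment"].round(2))
c=cam("side"); Q=cloud(c)
a=cv2.resize(np.ascontiguousarray(c["color"][165:240,290:370,::-1]),None,fx=8,fy=8,interpolation=2)
cv2.imwrite("pics/s3.png",a)
# expected pixels: tin corner lines (bottom & lower +y front/back corners), plate front bottom +y corner
ex=np.array([.9894,-.1452,0]);ey=np.array([.1452,.9894,0]);T=np.array([.588,-.064,0])
for n,P in dict(tin_front_py_bot=T+.03*ex+.03*ey,tin_back_py_bot=T-.03*ex+.03*ey,plate_py_bot=np.array([.6216,-.069,0])+.075*ey,plate_py_top=np.array([.6216,-.069,.1])+.075*ey,win_py_bot=np.array([.6216,-.069,.026])+.02*ey,win_py_top=np.array([.6216,-.069,.082])+.02*ey).items():
    p=proj(c,P)[0]; print(n,p.round(1),((p-[290,165])*8).round())
E
```

```text
t 8.12 pos [ 0.588  -0.064   0.0633] yawy -98.52 zaxis [-0.0071  0.0012 -1.    ] gap 0.0594 F [-9.2  2.1  2.9] j6 1.59
shift now(mm) [0.  0.  0.3]
turn z -0.17 shift after turn(mm) [-0.   0.   0.3]
[ 0.08  1.43 -0.25]
tin_front_py_bot [318.  222.6] [224. 461.]
tin_back_py_bot [338.5 225.9] [388. 487.]
plate_py_bot [311.9 231.4] [175. 531.]
plate_py_top [311.  200.9] [168. 287.]
win_py_bot [317.5 212.8] [220. 382.]
win_py_top [317.2 195.9] [217. 247.]
```

View pics/s3.png

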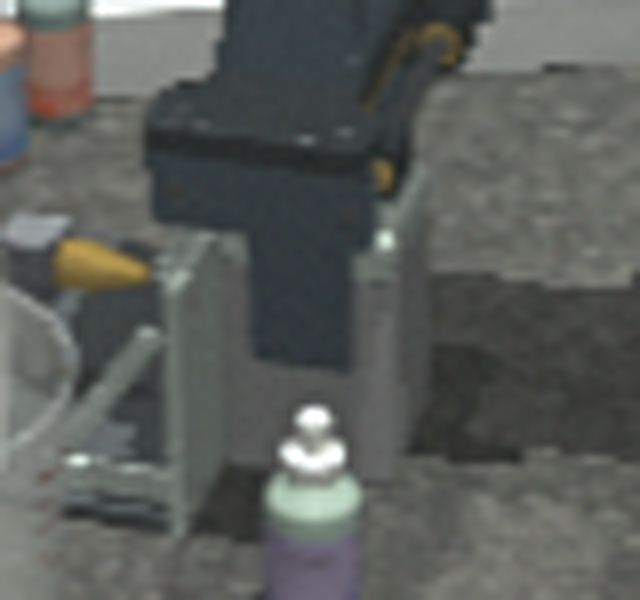

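The plate's lower front corner is at (185,530) in the crop. I had predicted 175, so the plate is about 3.6 mm nearer than I estimated, which fits contact at x=0.588. The tin's corner at (222,465) lies on the plate. I'll ease the push and release.

Call:
carry_out(steps=[[0,0,0,-0.001,0,0.0005,0.5],[0,0,0,0,0,0,0.5],[0,0,0,0,0,0,0.72],[0,0,0,0,0,0,0.8],[0,0,0,0,0,0,0.95],[0,0,0,0,0,0,0.95]])

```text
time_s: 8.93
position: [0.5907, -0.0644, 0.063]
tcp_rot: [0.997, -0.074, 0.0, 0.0]
ft_force: [-0.0, 0.2, 0.3]
finger_gap: 0.0861
finger_force: 0.0
```

Call:
carry_out(steps=[[0,0,0,0,0,-0.02,0.95],[0,0,0,0,0,-0.04,0.95],[0,0,0,0,0,-0.05,0.95],[0,0,0,-0.05,0,-0.02,0.95],[0,0,0,-0.06,0,0,0.8],[0,0,0,-0.04,0,0,0.5],[0,0,0,0,0,0,0.2],[0,0,0,0,0,0,0]])

```text
time_s: 9.93
position: [0.4431, -0.0423, 0.1934]
tcp_rot: [0.997, -0.074, 0.001, 0.0]
ft_force: [0.2, -0.9, 0.1]
finger_gap: 0.0494
finger_force: 0.0
```

```bash
python3 - <<'E'
from m import *
import d
d.go(.50,-.052,.05,-98.35)
t=cam("top");c=cam("side"); g=cv2.cvtColor(t["color"],6)
b=cv2.resize(np.ascontiguousarray(t["color"][170:290,340:450,::-1]),None,fx=4,fy=4,interpolation=2)
a=cv2.resize(np.ascontiguousarray(c["color"][165:240,290:365,::-1]),None,fx=5,fy=5,interpolation=2)
im=np.zeros((480,815,3),np.uint8); im[:,:440]=b; im[:375,440:]=a; cv2.imwrite("pics/s4.png",im[:,:800])
m=(g>140); m[:208]=0
k=max((k for k in cv2.findContours(m[:,370:440].astype(np.uint8),0,1,offset=(370,0))[0]),key=cv2.contourArea)
print(cv2.minAreaRect((onplane(t,k.reshape(-1,2),.1)[:,:2]*1000).astype(np.float32)))
E
```

```text
t 9.93 pos [ 0.4431 -0.0423  0.1934] yawy -98.49 zaxis [ 2.2e-03 -2.0e-04 -1.0e+00] gap 0.0494 F [ 0.2 -0.9  0.1] j6 1.6
shift now(mm) [ 57.4   1.2 143.5]
turn z -0.14 shift after turn(mm) [ 57.7   1.3 143.4]
((152.57791137695312, -99.92404174804688), (83.6558609008789, 221.65151977539062), 89.57738494873047)
```

View pics/s4.png

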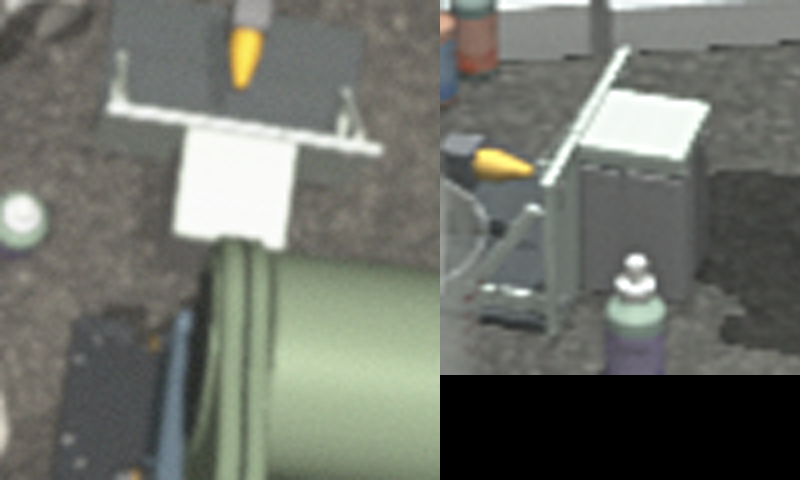

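```bash
python3 - <<'E'
from m import *
t=cam("top"); g=cv2.cvtColor(t["color"],6).astype(float)
yaw=np.radians(-8.35); ex=np.array([np.cos(yaw),np.sin(yaw)]);ey=np.array([-ex[1],ex[0]])
def cross(line,us,th):
    i=np.where(np.diff((line>th).astype(int))!=0)[0]; return [us[k]+(th-line[k])/(line[k+1]-line[k]) for k in i]
L=[];Rr=[]
for v in range(206,226):
    us=np.arange(374,424); cr=cross(g[v,us],us,160)
    if len(cr)>=2: L.append([cr[0],v]);Rr.append([cr[-1],v])
O=np.array([.6216,-.069])
for n,e in(("L",L),("R",Rr)):
    p=onplane(t,e,.1)[:,:2]-O; X=p@ex;Y=p@ey; f=np.polyfit(X,Y,1); r=Y-np.polyval(f,X); k=abs(r)<.0015; f=np.polyfit(X[k],Y[k],1)
    print(n,"slope deg",np.degrees(f[0]).round(2),"Y at -30mm",np.polyval(f,-.03).round(4),k.sum(),len(k),X.min().round(3),X.max().round(3))
# plate ends
for rng in((355,380),(425,445)):
    us=np.arange(*rng); ln=np.array([g[int(round(201.5+(u-400)*.15))-1:int(round(201.5+(u-400)*.15))+2,u].max() for u in us]); 
    for u in cross(ln,us,170): print("plate end Y",((onplane(t,[[u,201.5+(u-400)*.15]],.1)[0,:2]-O)@ey).round(4))
# plate line centre refit (visible parts)
for rg in(range(370,382),range(416,430)):
    pts=[]
    for u in rg:
        r=201.5+(u-400)*.15; v=np.arange(int(r-4),int(r+5)); w=np.clip(g[v,u]-125,0,None); pts.append([u,(v*w).sum()/w.sum()])
    p=onplane(t,pts,.1)[:,:2]-O; print("plate line X",(p@ex).mean().round(4),"Y",(p@ey).mean().round(4))
# tin lower edge
B=[]
for u in range(386,396):
    vs=np.arange(212,240); cr=cross(g[vs,u],vs,160); B.append([u,cr[0]]) if cr else None
p=onplane(t,B,.1)[:,:2]-O; f=np.polyfit(p@ey,p@ex,1); print("tin back edge X",(p@ex).mean().round(4),"slope",np.degrees(f[0]).round(2))
# window sill pixels z=.026 not visible now
E
```

```text
L slope deg -0.14 Y at -30mm 0.0325 20 20 -0.054 -0.012
R slope deg -0.52 Y at -30mm -0.029 19 20 -0.045 -0.002
plate end Y 0.0756
plate end Y -0.0748
plate line X 0.003 Y 0.0559
plate line X 0.0029 Y -0.0469
tin back edge X -0.0608 slope -7.81
```

```bash
python3 d.py .5879 -.065 .0632 -98.4
```

```text
t 10.07 pos [ 0.4432 -0.0424  0.1929] yawy -98.49 zaxis [ 5.e-04  0.e+00 -1.e+00] gap 0.0375 F [-0.3  0.7  0.7] j6 1.6
shift now(mm) [146.4   1.  129.7]
turn z -0.09 shift after turn(mm) [146.4   1.2 129.7]
```

The tin stands flush but about 1 mm towards +y. I'll regrip it 1 mm over, which drags it along the plate, and push it gently.

Call:
carry_out(steps=[[0,0,0,0,0,-0.02,0.95],[0,0,0,0.05,0.001,0,0.95],[0,0,0,0.05,0,0,0.95],[0,0,0,0.046,0,0,0.95],[0,0,0,0,0,0.05,0.95],[0,0,0,0,0,0.05,0.95],[0,0,0,0,0,0.03,0.95],[0,0,0,0,0,0.02,0.95]])

```text
time_s: 11.08
position: [0.5861, -0.0648, 0.0602]
tcp_rot: [0.997, -0.074, -0.002, -0.0]
ft_force: [0.2, 0.7, 0.6]
finger_gap: 0.0866
finger_force: 0.0
```

Call:
carry_out(steps=[[0,0,0,0,0,0,0.85],[0,0,0,0,0,0,0.75],[0,0,0,0,0,0,0.7],[0,0,0,0,0,0,0.6],[0,0,0,0,0,0,0.6],[0,0,0,0,0,0,0.6],[0,0,0,0.001,0,0,0.6],[0,0,0,0,0,0,0.6]])

```text
time_s: 12.08
position: [0.5871, -0.0646, 0.064]
tcp_rot: [0.997, -0.074, 0.0, -0.0]
ft_force: [-1.6, 1.7, 8.0]
finger_gap: 0.0599
finger_force: 30.0
```

```bash
python3 d.py .5879 -.065 .0632 -98.4
```

```text
t 12.07 pos [ 0.5871 -0.0646  0.064 ] yawy -98.49 zaxis [ 3.e-04  4.e-04 -1.e+00] gap 0.0599 F [-1.6  1.7  8. ] j6 1.59
shift now(mm) [0.8 0.2 0.8]
turn z -0.09 shift after turn(mm) [0.8 0.2 0.8]
```

Call:
carry_out(steps=[[0,0,0,0.0015,0,-0.0007,0.6],[0,0,0,0,0,0,0.6]])

```text
time_s: 12.32
position: [0.5872, -0.0647, 0.0641]
tcp_rot: [0.997, -0.074, -0.001, -0.0]
ft_force: [-5.6, 2.8, 6.7]
finger_gap: 0.0599
finger_force: 30.0
```

Call:
carry_out(steps=[[0,0,0,0.0015,0,0,0.6],[0,0,0,0,0,0,0.6]])

```text
time_s: 12.58
position: [0.5872, -0.0646, 0.064]
tcp_rot: [0.997, -0.074, -0.003, -0.001]
ft_force: [-8.1, 2.8, 9.6]
finger_gap: 0.0601
finger_force: 30.0
```

Contact is firm. I'll ease off, release and head up towards the knob.

Call:
carry_out(steps=[[0,0,0,-0.0015,0,-0.0005,0.6],[0,0,0,0,0,0,0.6],[0,0,0,0,0,0,0.72],[0,0,0,0,0,0,0.8],[0,0,0,0,0,0,0.95],[0,0,0,0,0,0,0.95]])

```text
time_s: 13.32
position: [0.5889, -0.0652, 0.0641]
tcp_rot: [0.997, -0.074, 0.0, 0.0]
ft_force: [-0.1, -0.3, -0.1]
finger_gap: 0.0861
finger_force: 0.0
```

Call:
carry_out(steps=[[0,0,0,0,0,-0.02,0.95],[0,0,0,0,0,-0.04,0.95],[0,0,0,0,0,-0.05,0.95],[0,0,0,-0.04,0,-0.03,0.95],[0,0,0,-0.05,0,0,0.95],[0,0,0,-0.05,0,0,0.95],[0,0,0,-0.05,0,0,0.95],[0,0,0,0,0,0,0.95]])

```text
time_s: 14.32
position: [0.3974, -0.0366, 0.2042]
tcp_rot: [0.997, -0.074, -0.001, -0.0]
ft_force: [0.3, 1.2, 0.4]
finger_gap: 0.0865
finger_force: 0.0
```

```bash
python3 - <<'E'
from m import *
import d
d.go(.573,.319,.22,50)
t=cam("top"); g=cv2.cvtColor(t["color"],6).astype(float)
yaw=np.radians(-8.35); ex=np.array([np.cos(yaw),np.sin(yaw)]);ey=np.array([-ex[1],ex[0]]); O=np.array([.6216,-.069])
def cross(line,us,th):
    i=np.where(np.diff((line>th).astype(int))!=0)[0]; return [us[k]+(th-line[k])/(line[k+1]-line[k]) for k in i]
L=[];Rr=[]
for v in range(209,222):
    us=np.arange(374,424); cr=cross(g[v,us],us,160)
    if len(cr)>=2: L.append([cr[0],v]);Rr.append([cr[-1],v])
for n,e in(("L",L),("R",Rr)):
    p=onplane(t,e,.1)[:,:2]-O; X=p@ex;Y=p@ey; f=np.polyfit(X,Y,1); print(n,np.degrees(f[0]).round(2),np.polyval(f,-.03).round(4))
# control
u0,v0=185,190
k=5; im=cv2.resize(np.ascontiguousarray(t["color"][190:270,185:265,::-1]),None,fx=7,fy=7,interpolation=2); cv2.imwrite("pics/k1.png",im)
# box outline: white, convex hull of mask with x-range limited
m=(g>150); m[:195]=0;m[272:]=0;m[:,:185]=0;m[:,258:]=0
kk=max(cv2.findContours(m.astype(np.uint8),0,1)[0],key=lambda c:cv2.contourArea(cv2.convexHull(c)))
print("box",cv2.minAreaRect((onplane(t,kk.reshape(-1,2),.036)[:,:2]*1000).astype(np.float32)),kk.reshape(-1,2).min(0),kk.reshape(-1,2).max(0))
E
```

```text
t 14.32 pos [ 0.3974 -0.0366  0.2042] yawy -98.48 zaxis [-1.3e-03  2.0e-04 -1.0e+00] gap 0.0865 F [0.3 1.2 0.4] j6 1.6
shift now(mm) [ 121.2 -377.6  -16. ]
turn z -148.48 shift after turn(mm) [ 94.1 385.3 -15.8]
L 0.07 0.0316
R -1.0 -0.0298
box ((573.5440673828125, 321.21746826171875), (132.27334594726562, 146.11041259765625), 83.06272888183594) [190 196] [255 264]
```

View pics/k1.png

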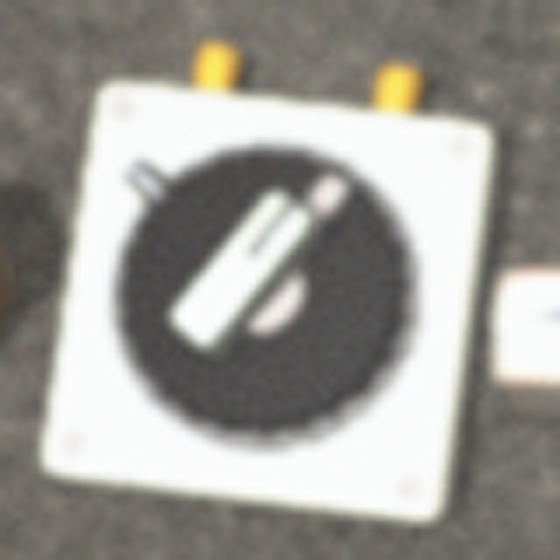

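The ring centre is at about (265,292) in the crop, with the lug near (146,182) and the needle tip near (333,187). The bar's corners are (280,185), (312,212), (207,350) and (168,318).

```bash
cat > k.py <<'E'
from m import *
t=cam("top")
f=lambda pts,z: onplane(t,[[185+(a+.5)/7-.5,190+(b+.5)/7-.5] for a,b in pts],z)[:,:2]
B=f([(100,82),(495,125),(440,522),(42,475)],.036); print("box",B.mean(0).round(4),[np.linalg.norm(B[i]-B[i-1]).round(4) for i in range(4)])
print("ring c",f([(265,292)],.052).round(4),"r",np.linalg.norm(f([(265,292)],.052)-f([(413,292)],.052)))
K=f([(280,185),(312,212),(207,350),(168,318)],.09); print("bar",K.mean(0).round(4),[np.linalg.norm(K[i]-K[i-1]).round(4) for i in range(4)])
dd=(K[0]+K[1]-K[2]-K[3])/2; print("bar angle",np.degrees(np.arctan2(dd[1],dd[0])))
C=(B.mean(0)+f([(265,292)],.052)[0]+K.mean(0))/3; print("C",C)
for n,p,z in(("lug",(146,182),.05),("lug",(135,173),.05),("ndl",(333,187),.06),("ndl",(328,195),.06)):
    v=f([p],z)[0]-C; print(n,np.linalg.norm(v).round(4),np.degrees(np.arctan2(v[1],v[0])).round(1))
E
python3 k.py
```

```text
box [0.566  0.3214] [np.float64(0.1287), np.float64(0.1293), np.float64(0.1292), np.float64(0.1285)]
ring c [[0.5658 0.32  ]] r 0.046951588945237245
bar [0.5675 0.3215] [np.float64(0.0533), np.float64(0.0132), np.float64(0.0531), np.float64(0.0158)]
bar angle -37.35429880414903
C [0.56644416 0.32097121]
lug 0.0521 47.8
lug 0.0567 48.1
ndl 0.039 -35.8
ndl 0.036 -36.2
```

Call:
carry_out(steps=[[0,0,0,0.0143,-0.0473,0,0.8],[0,0,0,0.0143,-0.0473,0,0.6],[0,0,0,0.0143,-0.0473,0,0.5],[0,0,0,0.0143,-0.0473,0,0.5],[0,0,0,0.0143,-0.0473,0,0.5],[0,0,0,0.0143,-0.0473,0,0.5],[0,0,0,0.0143,-0.0473,0,0.5],[0,0,0,0.0143,-0.0473,0,0.5]])

```text
time_s: 15.42
position: [0.5719, 0.3226, 0.2033]
tcp_rot: [0.997, -0.074, 0.0, -0.0]
ft_force: [1.3, -0.4, 0.6]
finger_gap: 0.0455
finger_force: 0.0
```

Call:
carry_out(steps=[[0,0,-10.1,0,0,0,0.5],[0,0,-10.1,0,0,0,0.5],[0,0,-10.1,0,0,0,0.5],[0,0,-10.1,0,0,0,0.5],[0,0,-10.1,0,0,0,0.5],[0,0,-10.1,0,0,0,0.5],[0,0,-10.1,0,0,0,0.5],[0,0,-10.1,0,0,0,0.5]])

```text
time_s: 16.42
position: [0.5713, 0.321, 0.2033]
tcp_rot: [0.806, 0.592, 0.0, 0.0]
ft_force: [-0.0, -0.1, -0.6]
finger_gap: 0.0455
finger_force: 0.0
```

Call:
carry_out(steps=[[0,0,-10.1,0,0,0,0.5],[0,0,-10.1,0,0,0,0.5],[0,0,-10.1,0,0,0,0.5],[0,0,-10.1,0,0,0,0.5],[0,0,-10.1,0,0,0,0.5],[0,0,-10.1,0,0,0,0.5],[0,0,-10.1,0,0,0,0.5],[0,0,0,0,0,0,0.5]])

```text
time_s: 17.42
position: [0.571, 0.3209, 0.2034]
tcp_rot: [0.318, 0.948, 0.0, 0.0]
ft_force: [0.5, -0.3, -0.0]
finger_gap: 0.0453
finger_force: 0.0
```

```bash
python3 d.py .5664 .321 .073 53.3
```

```text
t 17.43 pos [0.571  0.3209 0.2034] yawy 52.89 zaxis [ 1.e-04  1.e-04 -1.e+00] gap 0.0453 F [ 0.5 -0.3 -0. ] j6 -0.43
shift now(mm) [  3.8  -2.7 130.4]
turn z -0.41 shift after turn(mm) [  3.8  -2.6 130.4]
```

Call:
carry_out(steps=[[0,0,-0.4,0.0038,-0.0026,0.03,0.5],[0,0,0,0,0,0.05,0.5],[0,0,0,0,0,0.035,0.5],[0,0,0,0,0,0.015,0.5],[0,0,0,0,0,0,0.35],[0,0,0,0,0,0,0.25],[0,0,0,0,0,0,0.15],[0,0,0,0,0,0,0.1]])

```text
time_s: 18.42
position: [0.5659, 0.3206, 0.0757]
tcp_rot: [0.314, 0.949, 0.001, 0.001]
ft_force: [-0.7, -2.1, 4.5]
finger_gap: 0.0158
finger_force: 30.0
```

Call:
carry_out(steps=[[0,0,0,0,0,0,0.1],[0,0,0,0,0,0,0.1]])

```text
time_s: 18.68
position: [0.5659, 0.3206, 0.0757]
tcp_rot: [0.314, 0.949, 0.001, 0.001]
ft_force: [-0.5, -2.0, 6.2]
finger_gap: 0.0158
finger_force: 30.0
```

```bash
python3 d.py .5664 .321 .073 138
```

```text
t 18.68 pos [0.5659 0.3206 0.0757] yawy 53.4 zaxis [ 2.1e-03  8.0e-04 -1.0e+00] gap 0.0158 F [-0.5 -2.   6.2] j6 -0.43
shift now(mm) [-0.1  0.7  2.7]
turn z -84.6 shift after turn(mm) [-0.7 -0.1  2.7]
```

Call:
carry_out(steps=[[0,0,-10.3,0,0,0,0.1],[0,0,-10.3,0,0,0,0.1],[0,0,-10.3,0,0,0,0.1],[0,0,-10.3,0,0,0,0.1],[0,0,-10.3,0,0,0,0.1],[0,0,-10.3,0,0,0,0.1],[0,0,-10.3,0,0,0,0.1],[0,0,-10.3,0,0,0,0.1]])

```text
time_s: 19.68
position: [0.5657, 0.3225, 0.0757]
tcp_rot: [-0.391, 0.92, 0.002, 0.002]
ft_force: [-1.7, 3.7, 5.2]
finger_gap: 0.0159
finger_force: 30.0
```

Call:
carry_out(steps=[[0,0,-2.2,0,0,0,0.1],[0,0,0,0,0,0,0.1],[0,0,0,0,0,0,0.1]])

```text
time_s: 20.05
position: [0.5657, 0.3225, 0.0757]
tcp_rot: [-0.406, 0.914, 0.001, 0.002]
ft_force: [-1.8, 4.2, 6.4]
finger_gap: 0.0159
finger_force: 30.0
```

```bash
python3 d.py .5659 .3206 .073 138; python3 -c "
from bench import ctrl
print(ctrl.sense()['moment'])"
```

```text
t 20.05 pos [0.5657 0.3225 0.0757] yawy 137.96 zaxis [ 0.0022  0.0042 -1.    ] gap 0.0159 F [-1.8  4.2  6.4] j6 -1.91
shift now(mm) [ 1.3 -1.5  2.7]
turn z -0.04 shift after turn(mm) [ 1.3 -1.5  2.7]
[0.76226405 0.43474056 0.04604398]
```

Now I'll release, rise, back away and check.

Call:
carry_out(steps=[[0,0,0,0,0,0,0.25],[0,0,0,0,0,0,0.4],[0,0,0,0,0,0,0.5],[0,0,0,0,0,-0.03,0.5],[0,0,0,0,0,-0.05,0.5],[0,0,0,0,0,-0.05,0.5],[0,0,0,0.045,0.04,0,0.5],[0,0,0,0,0,0,0.5]])

```text
time_s: 21.05
position: [0.501, 0.3123, 0.2038]
tcp_rot: [-0.407, 0.913, -0.0, -0.002]
ft_force: [0.3, 0.4, 0.0]
finger_gap: 0.046
finger_force: 0.0
```

```bash
python3 d.py .40 .30 .22 138
```

```text
t 21.05 pos [0.501  0.3123 0.2038] yawy 138.08 zaxis [-0.0044 -0.0021 -1.    ] gap 0.046 F [0.3 0.4 0. ] j6 -1.87
shift now(mm) [ 76.7  66.9 -15.8]
turn z 0.08 shift after turn(mm) [ 76.7  66.8 -16.2]
```

Call:
carry_out(steps=[[0,0,0,0.04,0.034,-0.01,0.5],[0,0,0,0.04,0.034,-0.01,0.5],[0,0,0,0.03,-0.03,0,0.5],[0,0,0,0.03,-0.03,0,0.5],[0,0,0,0.03,-0.03,0,0.5],[0,0,0,0.03,-0.03,0,0.5],[0,0,0,0,0,0,0.5]])

```text
time_s: 21.92
position: [0.4106, 0.1283, 0.2241]
tcp_rot: [-0.405, 0.914, -0.0, -0.0]
ft_force: [0.5, 1.7, 0.2]
finger_gap: 0.0458
finger_force: 0.0
```

```bash
python3 - <<'E'
from m import *
t=cam("top"); im=cv2.resize(np.ascontiguousarray(t["color"][190:270,185:265,::-1]),None,fx=7,fy=7,interpolation=2); cv2.imwrite("pics/k2.png",im); save(t,"t5.png")
E
```

```text
(no output)
```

View pics/k2.png

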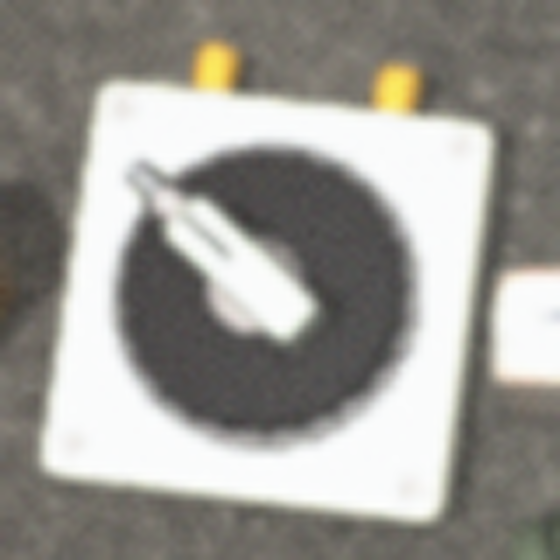

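```bash
python3 - <<'E'
from m import *
t=cam("top")
f=lambda pts,z: onplane(t,[[185+(a+.5)/7-.5,190+(b+.5)/7-.5] for a,b in pts],z)[:,:2]
K=f([(205,195),(165,235),(290,342),(320,305)],.09);print(K.mean(0))
dd=(K[0]+K[1]-K[2]-K[3])/2; print("bar",np.degrees(np.arctan2(dd[1],dd[0])))
C=np.array([.5664,.321])
g=cv2.cvtColor(t["color"],6).astype(np.uint8)
m=(g>170).astype(np.uint8); m[:218]=0;m[239:]=0; m[:,:209]=0;m[:,231:]=0
k=max(cv2.findContours(m,0,1)[0],key=cv2.contourArea); print(cv2.minAreaRect((onplane(t,k.reshape(-1,2),.09)[:,:2]*1000).astype(np.float32)))
im=cv2.resize(np.ascontiguousarray(t["color"][206:228,198:220,::-1]),None,fx=25,fy=25,interpolation=2)
# overlay: expected needle-tip for angles 46,48,50 and lug points
for a,col in((45,(0,0,255)),(48,(0,255,0)),(51,(255,0,0))):
    for r,z in((.04,.06),(.058,.05),(.047,.05)):
        p=proj(t,[*(C+r*np.array([np.cos(np.radians(a)),np.sin(np.radians(a))])),z])[0]; q=((p-[198,206]+.5)*25).astype(int); cv2.circle(im,tuple(map(int,q)),3,col,-1)
cv2.imwrite("pics/k3.png",im)
E
```

```text
[0.56657019 0.32057726]
bar 48.538202830797
((567.2174682617188, 325.6194152832031), (56.05895233154297, 22.69668197631836), 45.669830322265625)
```

View pics/k3.png

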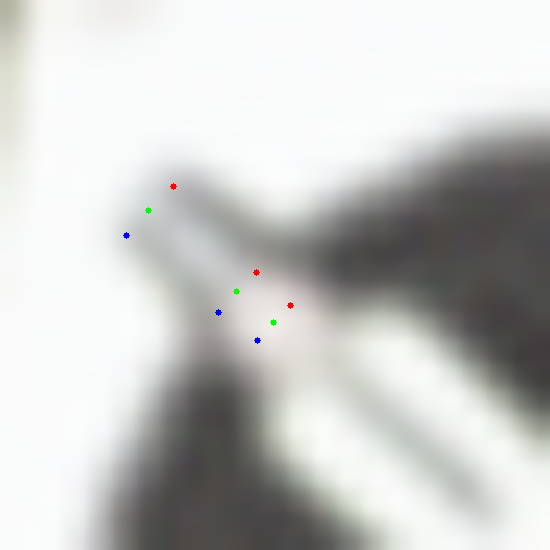

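The needle blob at (283,325) and the lug middle at (195,240) lie on the same radius within about 1°. I'll do a final check that the bystanders haven't moved, then hand in.

```bash
python3 - <<'E'
from h import *
a=cv2.imread("pics/top0.png").astype(int);b=cam("top")["color"][:,:,::-1].astype(int)
for n,(u,v) in dict(b1=(345,226),b2=(442,276),spice=(170,225),powder=(269,238),muffin=(220,288),jug=(318,162),spoon=(336,285)).items(): print(n,abs(a-b)[v-12:v+12,u-12:u+12].mean().round(1))
s=ctrl.sense(); print(s["time_s"],s["ft_force"]); print(ctrl.finish_job())
E
```

```text
b1 2.4
b2 5.4
spice 2.2
powder 1.1
muffin 2.1
jug 2.1
spoon 51.9
22.075 [ 0.57650452 -0.21488652 -0.55669216]
the job is handed in; nothing more can be done
None
```

I handed the job in at 22 s: the tin stands upright and flush against the plate, with the badge about 0.5 mm off the window's centre, and the needle lines up with the lug to within about 1°, the lug having stayed where it was. Six bystanders showed little or no change in the final picture; the spoon's spot read as changed (it may just have been behind the arm) and I did not recheck it before handing in.

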